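# Rap a wedged tube adapter out of a centrifuge bucket

## Task

The aluminium centrifuge bucket standing upside down by itself on the bench still has its blue tube adapter wedged inside. Keep the bucket mouth down and rap its rim on the black rubber mat until the adapter has dropped out onto the mat, then lift the bucket straight off, leaving the adapter standing there, and stand the empty bucket, mouth down, flat on the floor of the white drying tray with the other two. Do not let the adapter fall out in mid-air or knock it over, do not lay the bucket on its side, and leave the other buckets and the grey adapters where they stand.

Things in the scene. Friction and masses are not known exactly. Their poses are not given: they have to be found in the camera images.
- bucket_mid (a point): Centre of the loose aluminium bucket, half-way up on its axis, 52.5 mm above its rim; it stands mouth down and z points up to its closed end. Round, 105 mm tall, 220 to 310 g. Its upper body, 28 to 96 mm above the rim, is 58 mm in diameter (grip it there; a dark line runs round it at 82 mm), narrowing to 46 mm at the flat, solid closed end
- bucket_rim (a point): Centre of the bucket's mouth, level with its rim (below bucket_mid). The collar, 0 to 24 mm above the rim, is 66 mm in diameter, with two lugs on opposite sides along the bucket's own x, reaching 40 mm from the axis. Bore 47 mm wide, open only at the rim
- adapter_mid (a point): Centre of the blue plastic adapter (loose, 80 mm tall, 44 mm in diameter, 90 to 120 g), half-way up on its axis; z up. At the start it is wedged, unseen, at the closed end of the bucket's bore, this point 6 mm above bucket_mid. When it has dropped out and stands on the mat this point is 40 mm above the mat's top
- adapter_foot (a point): Centre of the adapter's lower face, at the start 18.5 mm inside the rim. The wedge holds over twice its weight: lifting and smooth carrying do not free it. A firm rap of the rim on the mat (met at 0.1 to 0.3 m/s, stopped dead) slips it 1 to 5 mm, a gentle touch little; after some 5 mm it falls free, 1.5 mm clear all round. Still wedged it rises with the bucket; free it stays on the mat
- mat: Black rubber mat lying fixed on the bench, 240 x 240 mm, 8 mm thick; origin at the centre of its underside, x towards its far side, z up. Two grey adapters stand on its far corners, at about (72, 70) and (72, -70) mm
- rap_spot (a point): Point on the mat's top face in its free part, 40 mm nearer the robot than its middle, 130 mm from either grey adapter; 8 mm above the bench. Axes as the mat's. Rapping can push the bucket up in the grip by 1 to 3 mm a time
- tray: White drying tray, fixed, 190 mm (its x) by 300 mm (its y), 26 mm high, floor 6 mm above the bench, walls 6 mm thick; origin at the centre of its underside, z up. Two clean buckets stand in its +y half
- tray_space (a point): Middle of the free part of the tray's floor, 65 mm from the tray's middle towards its -y end, 6 mm above the bench. Axes as the tray's
- bucket_a: Clean bucket like the other one, mouth down in the tray at about (-43, 85) mm; origin at the centre of its rim. Leave alone
- bucket_b: Clean bucket, mouth down in the tray at about (43, 85) mm; origin at the centre of its rim. Leave alone
- adapter_a: Grey adapter, 80 mm tall, 44 mm across, standing on the mat's far left corner; origin at the centre of its lower face. Leave alone
- adapter_b: Grey adapter, the same, standing on the mat's far right corner; origin at the centre of its lower face. Leave alone
Things that resemble listed ones, but are neither listed nor needed, are in the scene too. What is shaped like the part that bears bucket_mid but yellow is not meant.

How it is judged:
On the way:
1. the blue adapter has dropped out of its seat and stands on the rubber mat (x of adapter_mid in the frame of mat between -0.12 and 0.12 m and y of adapter_mid in the frame of mat between -0.12 and 0.12 m and height (world z) of adapter_mid between 0.044 and 0.052 m and angle between adapter_mid's own z axis and vertical below 0.1 rad), for 0.1 s.
At the end, for the whole second after the job is handed in: The blue adapter stands upright (within 0.1 rad) and free on the rubber mat (its centre over the mat, 36 to 44 mm above its top); the empty bucket stands mouth down, upright within 0.1 rad and within 4 mm of flat on the floor of the drying tray, anywhere inside its walls; both are at rest (all of step 1 and x of bucket_mid in the frame of tray between -0.095 and 0.095 m and y of bucket_mid in the frame of tray between -0.15 and 0.15 m and z of bucket_mid in the frame of tray between 0.0545 and 0.0625 m and angle between bucket_mid's own z axis and vertical below 0.1 rad); the robot touches nothing.
It fails at once if the adapter is knocked over (tilted more than 0.6 rad) (angle between adapter_mid's own z axis and vertical above 0.6 rad).
It fails at once if the bucket is laid on its side (tilted more than 0.8 rad) (angle between bucket_mid's own z axis and vertical above 0.8 rad).
It fails at once if the adapter falls out in mid-air, with more than 35 mm still to fall to the mat (z of adapter_mid in the frame of bucket_mid below -0.012 m and height (world z) of adapter_mid above 0.083 m).
It fails at once if a clean bucket in the tray or a grey adapter on the mat is moved more than 30 mm (distance of any of bucket_a, bucket_b, adapter_a, adapter_b from where it was at the start of the episode above 0.03 m).
It also fails if it takes over 61 s, if anything falls off the work surface, if the arm or the gripper's body presses on something with over 40 N, if the wrist force passes 120 N, or if a joint passes its speed limit or range.

## Robot

A 6-joint arm with a two-finger parallel gripper is mounted at the origin on the work surface. World frame = base frame: x ahead of the robot, y to its left, z up, the work surface at z = 0. Lengths are in m, angles in rad, forces in N, time in s.
With the tool pointing down it reaches from about 0.3 to 0.775 m from the base axis. Payload 14.6 kg.
Tool frame: the origin (TCP) lies at the very end of the fingers, on their centre line; the grasp point (between the pads) lies 19 mm behind it (arm.hold_point_z is the distance from the TCP to the grasp point, in m); x points along the fingers, y is the direction in which the jaws open and shut, and the axes are right-handed (so a half turn about x gives the same grasp; the last joint's range is limited). The gripper opens to 85 mm and grips with 20 to 120 N. Pads are 22 mm wide; open, the fingers measure 114 mm over their backs; the gripper's body (76 mm by 85 mm) begins 54 mm behind the grasp point. The pads swing forward as they close: fully open they stand 13 mm farther back than shut.
Start: joints at [-1.378, 0.3, 1.521, -0, 1.321, -0.067], TCP at [0.141, -0.532, 0.231] pointing down, gripper open.
Joint ranges: [-3.03, 3.03], [-0.79, 2.21], [0.23, 2.52], [-1.04, 4.18], [0, 3.07], [-2.55, 2.55]. Speed limits (rad/s): [2.22, 2.22, 2.57, 3.14, 3.14, 3.14].

## Interface

Orientations are given as a unit quaternion [w, x, y, z].
In Python, from cell import arm, cams, status gives the robot as it stands. Calls block until the motion is done:
- arm.move_pose(position, orientation): joint-space move of the TCP to a pose.
- arm.servo_line(position, attitude=None, v=0.15, max_force=None): straight line of the TCP; attitude=None keeps the orientation; v is the mean speed in m/s. With max_force (N) it stops when the force on the tool has changed by that much, and returns True; else False.
- arm.move_joints(angles): joint-space move.
- arm.set_gripper(opening, f_grip=None): finger opening in m; f_grip is the grip in N (None keeps the last); returns when the fingers have stopped.
- arm.wait(seconds).
- arm.ik(position, orientation): joint angles nearest the present ones, or None.
- cams.get_image(name): name is "scene" or "side" or "wrist"; returns the picture (400x640x3 uint8, red, green, blue); there is no depth.
- cams.camera_model(name): a dict with "camera_matrix" (3x3 intrinsics, pixels), "k1" (the pictures are not rectified: a ray, as slopes to the right and down, at radius r is drawn at 1 + k1 r^2 times it, then the intrinsics apply), "R" (3x3) and "t" (3): a world point X has camera coordinates R X + t. Camera axes: x right, y down, z forward; pixel columns grow to the right and rows downward; lengths in m; the calibration is good to about 2 mm. A picture is of the moment at which its call begins: read the wrist's pose just before it. camera_model takes no time and is no camera call; for the wrist camera it gives the pose at the moment of the call.
A pose or a line that the arm cannot do raises arm.Unreachable and nothing moves.
- arm.close_job(): hands the job in, once; it reports no verdict.
Readings, each from a call of its own:
- status.current_time(): time.
- status.current_qpos(): joint angles.
- status.current_qd(): joint speeds.
- status.current_joint_efforts(): joint torques, N m.
- status.current_tcp_pos(): TCP position.
- status.current_tool_rot(): TCP orientation.
- status.current_contact_force(): force on the tool from outside, world axes, zero at the start.
- status.current_moment(): the same for the moment, N m.
- status.current_opening(): finger opening in m.
Only numpy, scipy, OpenCV 4.12 (cv2) and the standard library are available. Lean on these libraries where they do the work, as an engineer would, in place of code of your own. Each camera call takes 0.05 s, during which the arm holds its last target.

## Working session

There is one attempt and no reset: what is moved stays moved. The work goes in short steps, each a Python script; the robot and the scene stay as the last script left them, time stands still between calls to the robot, and variables do not carry over. Pictures are saved under pics/ and viewed, and the job is handed in when it is done.

```bash
ls; mkdir -p pics; cat > h.py <<'E'
from cell import arm,cams,status
import numpy as np,cv2
def snap(n,f):
    m=cams.camera_model(n); im=cams.get_image(n); cv2.imwrite('pics/'+f,cv2.cvtColor(np.asarray(im),cv2.COLOR_RGB2BGR)); return im,m
def pix2(m,u,v,z):
    K=np.array(m["camera_matrix"]);k=m["k1"]
    R=np.array(m["R"]);t=np.array(m["t"])
    d=np.array([(u-K[0,2])/K[0,0],(v-K[1,2])/K[1,1]]);s=d.copy()
    for _ in range(30): s=d/(1+k*(s@s))
    C=-R.T@t; r=R.T@np.array([s[0],s[1],1]); return C+r*(z-C[2])/r[2]
def proj(m,X):
    K=np.array(m["camera_matrix"]);k=m["k1"]
    c=(np.atleast_2d(X)@np.array(m["R"]).T)+np.array(m["t"]); s=c[:,:2]/c[:,2:]
    s=s*(1+k*(s**2).sum(1,keepdims=True)); return s*[K[0,0],K[1,1]]+[K[0,2],K[1,2]]
E
python3 - <<'E'
from h import *
for n in("scene","side","wrist"):
    im,m=snap(n,n+'0.png'); print(n,(-np.array(m['R']).T@m['t']).round(3),m['k1'])
print(status.current_time(),status.current_tool_rot(),arm.hold_point_z)
E
```

```text
pics
scene [ 1.536 -0.46   0.876] 0.03093694047375369
side [0.304 0.954 1.228] 0.0429582712005115
wrist [ 0.221 -0.511  0.373] 0.009122738168299588
0.15 [-0.09127884 -0.70113494 -0.09187243  0.70116861] 0.0187
```

View pics/scene0.png

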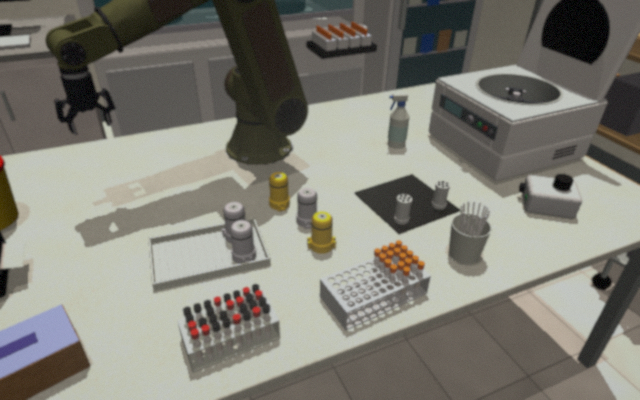

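View pics/side0.png

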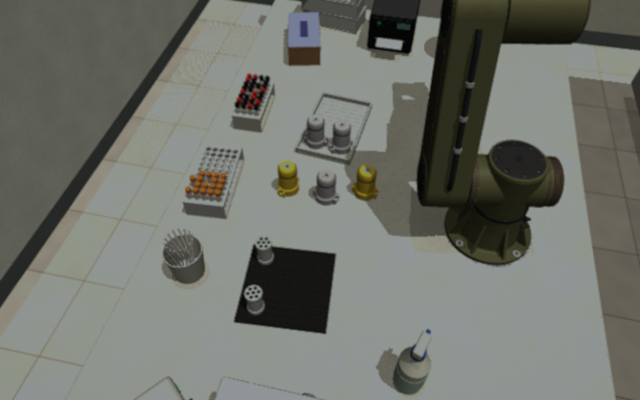

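View pics/wrist0.png

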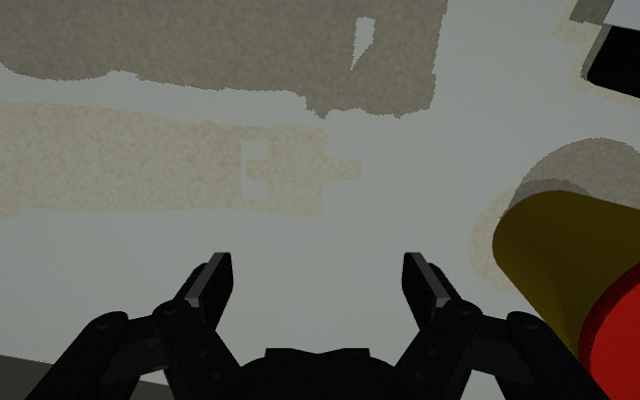

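The target is the aluminium bucket between two yellow ones: scene about (307,205), side about (326,186). Mat, tray and the buckets in the tray are visible in both views. I'll zoom in for accurate pixel positions.

```bash
python3 - <<'E'
import cv2,numpy as np
a=cv2.imread('pics/side0.png')[80:340,220:390]; b=cv2.imread('pics/scene0.png')[150:300,140:470]
cv2.imwrite('pics/s1.png',cv2.resize(a[:130],None,fx=4.5,fy=4.5,interpolation=cv2.INTER_CUBIC))
cv2.imwrite('pics/s2.png',cv2.resize(a[150:],None,fx=4.5,fy=4.5,interpolation=cv2.INTER_CUBIC))
cv2.imwrite('pics/s3.png',cv2.resize(b[:,:200],None,fx=4,fy=4,interpolation=cv2.INTER_CUBIC))
E
```

```text
(no output)
```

View pics/s1.png

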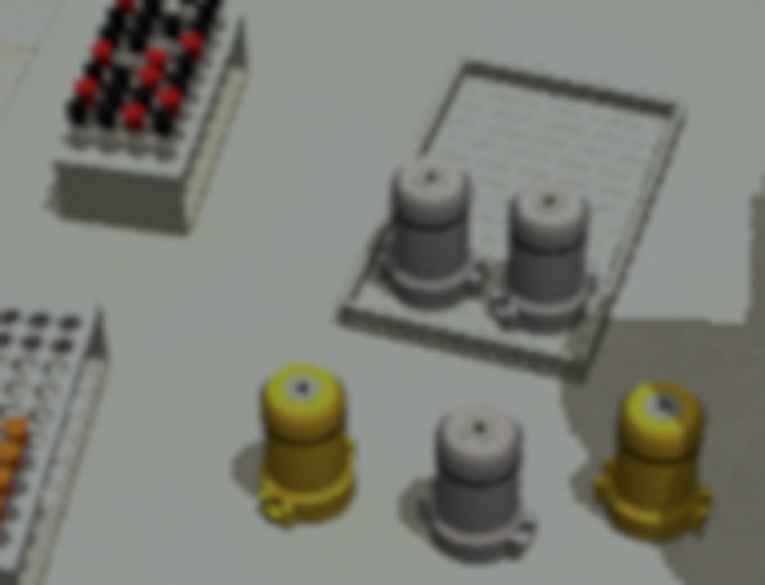

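View pics/s2.png

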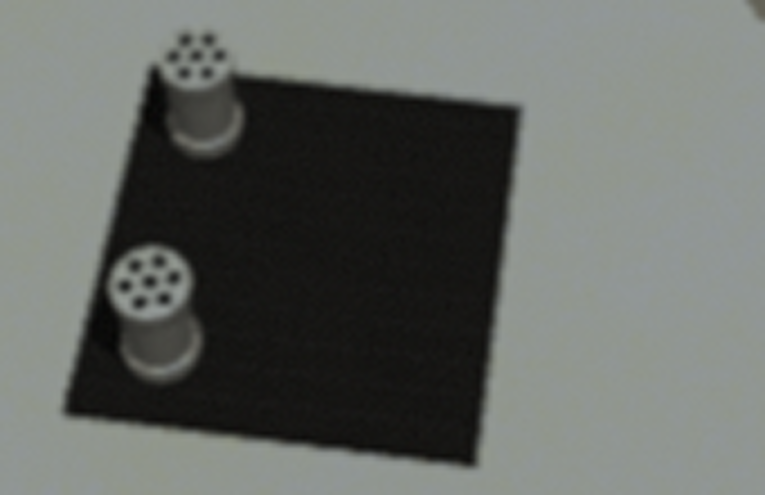

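View pics/s3.png

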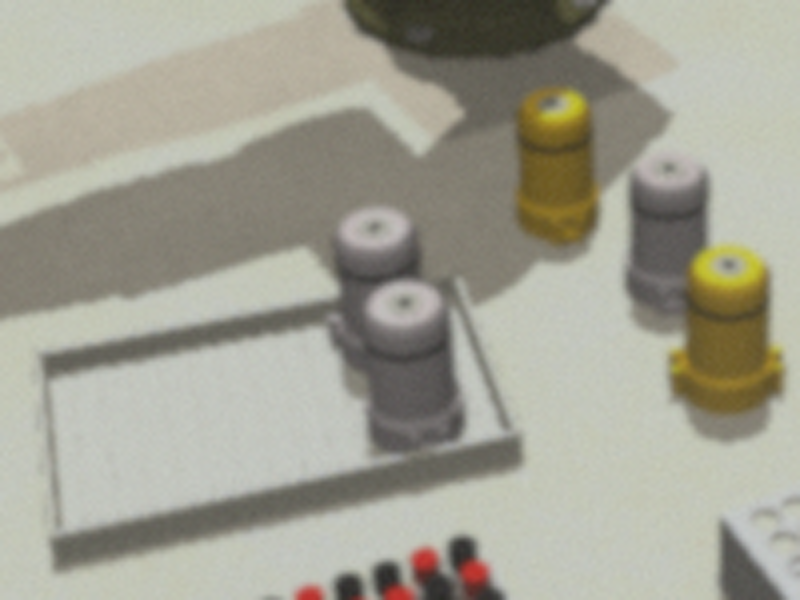

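```bash
python3 - <<'E'
from h import *
s=cams.camera_model("side");c=cams.camera_model("scene")
f=lambda x,y,k,ox,oy:((x+.5)/k-.5+ox,(y+.5)/k-.5+oy)
S1=lambda x,y,z:pix2(s,*f(x,y,4.5,220,80),z).round(4)[:2]
S2=lambda x,y,z:pix2(s,*f(x,y,4.5,220,230),z).round(4)[:2]
S3=lambda x,y,z:pix2(c,*f(x,y,4,140,150),z).round(4)[:2]
print("bucket",S1(480,428,.105),S3(670,168,.105))
print("ybuck",S1(303,387,.105),S3(728,265,.105),S1(664,404,.105),S3(553,103,.105))
print("tray bucks a/b",S1(432,177,.111),S3(404,303,.111),S1(549,201,.111),S3(375,229,.111))
T=np.array([S1(467,62,.026),S1(685,105,.026),S1(583,378,.026),S1(340,318,.026)]);print("tray",T,T.mean(0))
T=np.array([S3(43,353,.026),S3(55,540,.026),S3(520,434,.026),S3(458,282,.026)]);print("trayscene",T,T.mean(0))
M=np.array([S2(152,66,.008),S2(521,105,.008),S2(475,465,.008),S2(65,413,.008)]);print("mat",M,M.mean(0), M[0]-M[1],M[2]-M[1])
print("ad",S2(196,56,.088),S2(151,282,.088))
E
```

```text
bucket [ 0.4858 -0.0094] [ 0.4901 -0.0111]
ybuck [ 0.6084 -0.0184] [ 0.6129 -0.0211] [ 0.3711 -0.0574] [ 0.3742 -0.0582]
tray bucks a/b [ 0.5684 -0.2311] [ 0.5741 -0.2348] [ 0.4815 -0.2256] [ 0.4875 -0.2292]
tray [[ 0.591  -0.4609]
 [ 0.4102 -0.4487]
 [ 0.4365 -0.1403]
 [ 0.6209 -0.1589]] [ 0.51465 -0.3022 ]
trayscene [[ 0.4226 -0.4534]
 [ 0.6095 -0.4735]
 [ 0.6326 -0.1802]
 [ 0.4588 -0.1665]] [ 0.530875 -0.3184  ]
mat [[0.6506 0.2139]
 [0.4149 0.1902]
 [0.3935 0.4292]
 [0.6287 0.4503]] [0.521925 0.3209  ] [0.2357 0.0237] [-0.0214  0.239 ]
ad [0.6043 0.2498] [0.5858 0.3993]
```

```bash
cat >> h.py <<'E'
from scipy.spatial.transform import Rotation as Ro
def quat(a):  # jaw dir angle a in world
    x=np.array([0,0,-1.]);y=np.array([np.cos(a),np.sin(a),0]);z=np.cross(x,y)
    q=Ro.from_matrix(np.c_[x,y,z]).as_quat(); return np.r_[q[3],q[:3]]
E
python3 - <<'E'
from h import *
w=status.current_tool_rot();print(Ro.from_quat(np.r_[w[1:],w[0]]).as_matrix().round(2))
for a in (np.pi/2,-np.pi/2):
  for p in ([.488,-.01,.25],[.488,-.01,.05],[.482,.317,.057],[.482,.317,.2],[.5185,-.38,.055],[.5185,-.38,.2]):
    j=arm.ik(p,quat(a)); print(a,p,None if j is None else np.round(j,2))
E
```

```text
[[-0.    0.26 -0.97]
 [ 0.   -0.97 -0.26]
 [-1.   -0.   -0.  ]]
1.5707963267948966 [0.488, -0.01, 0.25] [-0.1   0.15  1.66 -0.    1.33 -1.67]
1.5707963267948966 [0.488, -0.01, 0.05] [-0.1   0.41  1.85 -0.    0.88 -1.67]
1.5707963267948966 [0.482, 0.317, 0.057] [ 0.52  0.56  1.6  -0.    0.99 -1.05]
1.5707963267948966 [0.482, 0.317, 0.2] [ 0.52  0.39  1.48 -0.    1.28 -1.05]
1.5707963267948966 [0.5185, -0.38, 0.055] [-0.69  0.68  1.38 -0.    1.07 -2.26]
1.5707963267948966 [0.5185, -0.38, 0.2] [-0.69  0.53  1.27 -0.    1.34 -2.26]
-1.5707963267948966 [0.488, -0.01, 0.25] [-0.1   0.15  1.66 -0.    1.33  1.48]
-1.5707963267948966 [0.488, -0.01, 0.05] [-0.1   0.41  1.85 -0.    0.88  1.48]
-1.5707963267948966 [0.482, 0.317, 0.057] [ 0.52  0.56  1.6  -0.    0.99  2.09]
-1.5707963267948966 [0.482, 0.317, 0.2] [ 0.52  0.39  1.48 -0.    1.28  2.09]
-1.5707963267948966 [0.5185, -0.38, 0.055] [-0.69  0.68  1.38 -0.    1.07  0.88]
-1.5707963267948966 [0.5185, -0.38, 0.2] [-0.69  0.53  1.27 -0.    1.34  0.88]
```

```bash
python3 - <<'E'
from h import *
arm.move_pose([.488,-.01,.25],quat(-np.pi/2))
snap("wrist","w1.png");print(status.current_time(),status.current_opening())
E
```

```text
2.4417 0.08567321682710598
```

View pics/w1.png

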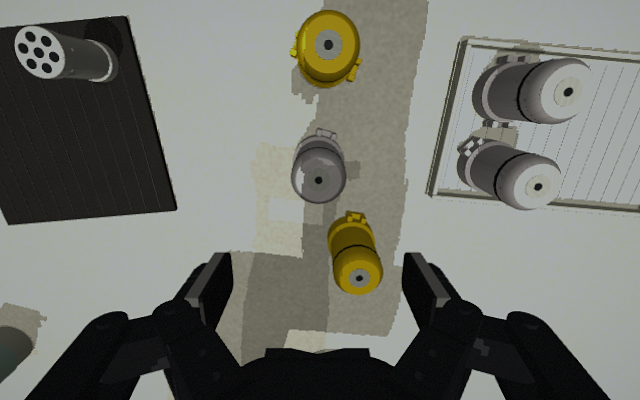

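Wrist view: the target's top mark is at (318.5,180), yellow marks at (328,45) and (359,278), and tray bucket marks at (568,92) and (538,187).

```bash
python3 - <<'E'
from h import *
m=cams.camera_model("wrist")
for u,v,z in((318.5,180,.105),(328,45,.105),(359,278,.105),(568,92,.111),(538,187,.111),(36,52,.088),(176,209,.008)): print(pix2(m,u,v,z).round(4))
E
```

```text
[ 0.4901 -0.0125  0.105 ]
[ 0.6124 -0.0206  0.105 ]
[ 0.3752 -0.0584  0.105 ]
[ 0.5731 -0.2348  0.111 ]
[ 0.4845 -0.2295  0.111 ]
[0.608  0.2488 0.088 ]
[0.421  0.1848 0.008 ]
```

```bash
python3 - <<'E'
from h import *
arm.servo_line([.4895,-.0115,.13],v=.2)
print(arm.servo_line([.4895,-.0115,.049],v=.1,max_force=8))
arm.set_gripper(.05,f_grip=90)
print(status.current_opening(),status.current_contact_force(),status.current_tcp_pos())
arm.servo_line([.4895,-.0115,.075],v=.08)
arm.wait(.1)
print(status.current_opening(),status.current_contact_force(),status.current_tcp_pos())
snap("wrist","w2.png");snap("side","sd2.png");print(status.current_time())
E
```

```text
False
0.05678343370751802 [-1.126897   -1.305681    7.14776368] [ 0.489936   -0.01166738  0.0498396 ]
0.05648738907235095 [ 0.14142549  0.47947505 -3.90599512] [ 0.48916383 -0.01146661  0.07449265]
5.2
```

View pics/w2.png

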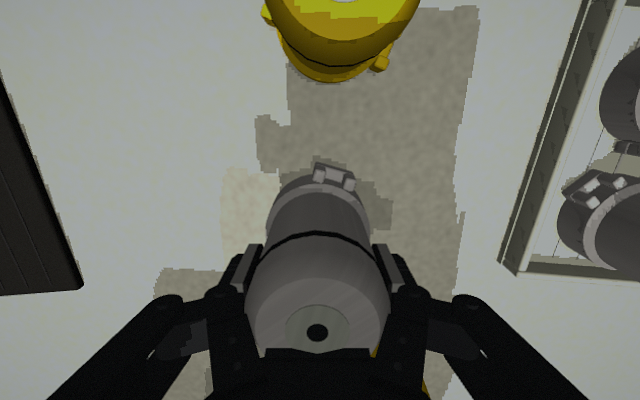

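View pics/sd2.png

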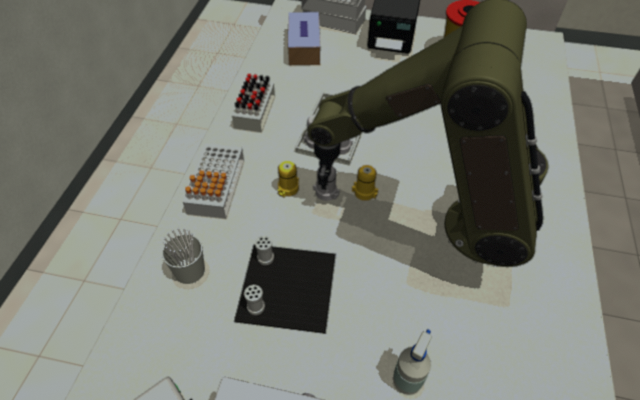

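```bash
cat >> h.py <<'E'
def rep(s):
    print(s,round(status.current_time(),2),np.round(status.current_tcp_pos(),4),'F',np.round(status.current_contact_force(),1),'open',round(status.current_opening(),4))
E
python3 - <<'E'
from h import *
q=quat(-np.pi/2)
arm.servo_line([.4895,-.0115,.17],v=.2)
arm.servo_line([.484,.316,.17],v=.25)
arm.servo_line([.484,.316,.085],v=.15)
arm.wait(.1);rep('hover')
hit=arm.servo_line([.484,.316,.050],v=.03,max_force=6);rep(('touch',hit))
arm.servo_line([.484,.316,.080],v=.1);arm.wait(.15);rep('up')
E
```

```text
hover 8.1 [0.4846 0.3162 0.0863] F [-0.2 -0.5 -4.7] open 0.0566
('touch', True) 8.96 [0.484  0.3159 0.0579] F [-1.1 -2.3  6.1] open 0.0563
up 9.49 [0.4837 0.3158 0.0792] F [ 0.3 -0.7 -4.2] open 0.0562
```

```bash
cat >> h.py <<'E'
def rap(v,zt=.052,mf=20,up=.080,n=1):
    for i in range(n):
        h=arm.servo_line([.484,.316,zt],v=v,max_force=mf); z=status.current_tcp_pos()[2];F=status.current_contact_force()[2]
        arm.servo_line([.484,.316,up],v=.1);arm.wait(.25);rep(('rap',v,h,round(z,4),round(F,1)))
E
python3 - <<'E'
from h import *
rap(.12);rap(.15)
E
```

```text
('rap', 0.12, True, np.float64(0.0557), np.float64(-4.4)) 10.39 [0.4838 0.3159 0.0794] F [ 0.3  0.5 -4.4] open 0.0569
('rap', 0.15, True, np.float64(0.0531), np.float64(-1.5)) 11.31 [0.4838 0.3159 0.0794] F [-0.2  0.6 -2.3] open 0.0565
```

```bash
python3 - <<'E'
from h import *
for i in range(4): arm.wait(.1);print(status.current_contact_force()[2].round(2))
snap("side","sd3.png");snap("scene","sc3.png");snap("wrist","w3.png")
a=cv2.imread('pics/sd3.png')[190:340,220:390];b=cv2.imread('pics/sc3.png')[120:270,320:500]
cv2.imwrite('pics/c3.png',np.vstack([cv2.resize(x,(400,290),interpolation=cv2.INTER_CUBIC) for x in(a,b)]))
E
```

```text
-2.55
-2.48
-2.97
-3.46
```

View pics/c3.png

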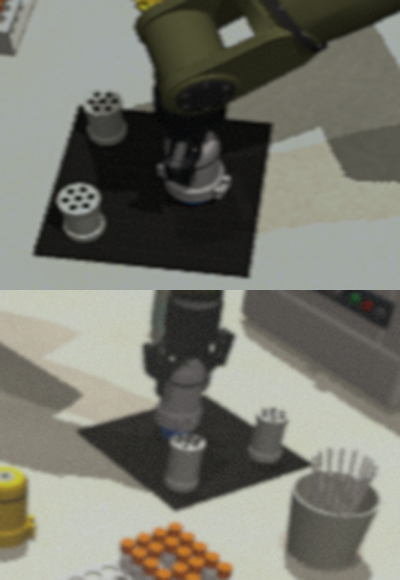

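View pics/w3.png

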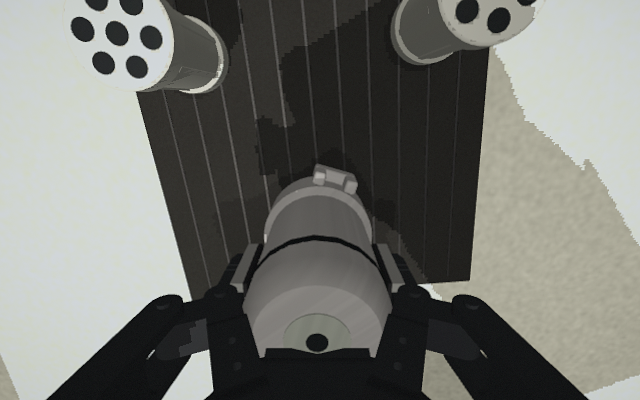

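The blue adapter shows beneath the raised rim in both side and scene views, so it has come out of the wedge. I'll lift a little further straight up and check that it stays on the mat.

```bash
python3 - <<'E'
from h import *
p=status.current_tcp_pos()
arm.servo_line([.484,.316,.098],v=.06);arm.wait(.2);rep('lift')
snap("side","sd4.png");snap("scene","sc4.png")
a=cv2.imread('pics/sd4.png')[240:320,270:350];b=cv2.imread('pics/sc4.png')[150:240,370:460]
cv2.imwrite('pics/c4.png',np.hstack([cv2.resize(x,(400,400),interpolation=cv2.INTER_CUBIC) for x in(a,b)]))
E
```

```text
lift 12.51 [0.4839 0.3159 0.0977] F [-0.5 -0.7 -3. ] open 0.0568
```

View pics/c4.png

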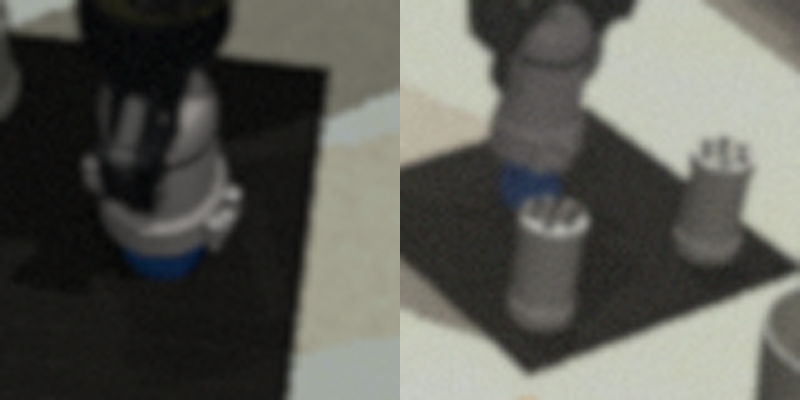

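The adapter stays on the mat. The bucket may lean slightly, so I'll compare it against a projected vertical model.

```bash
python3 - <<'E'
from h import *
out=[]
th=np.linspace(0,2*np.pi,40)
for n,f,(y0,x0,w) in(("side","sd4.png",(240,270,80)),("scene","sc4.png",(150,370,90))):
    m=cams.camera_model(n);im=cv2.imread('pics/'+f);s=5
    im=cv2.resize(im[y0:y0+w,x0:x0+w],None,fx=s,fy=s,interpolation=cv2.INTER_CUBIC)
    for z,r,c in((.047,.033,(0,255,0)),(.071,.033,(0,255,0)),(.129,.029,(0,255,255)),(.008,.022,(255,0,255))):
        P=proj(m,np.c_[.484+r*np.cos(th),.316+r*np.sin(th),0*th+z])
        cv2.polylines(im,[(((P-[x0,y0]+.5)*s)).astype(np.int32)],True,c,1)
    out.append(cv2.resize(im,(400,400)))
cv2.imwrite('pics/c5.png',np.hstack(out))
m=cams.camera_model("wrist");im,_=snap("wrist","w5.png")
E
```

```text
(no output)
```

View pics/c5.png

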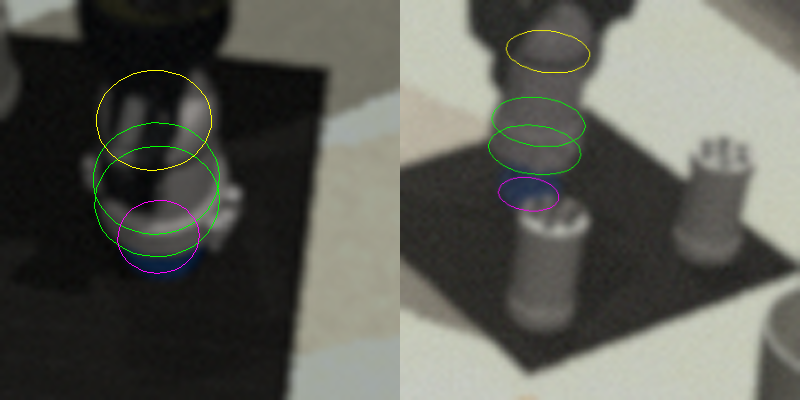

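View pics/w5.png

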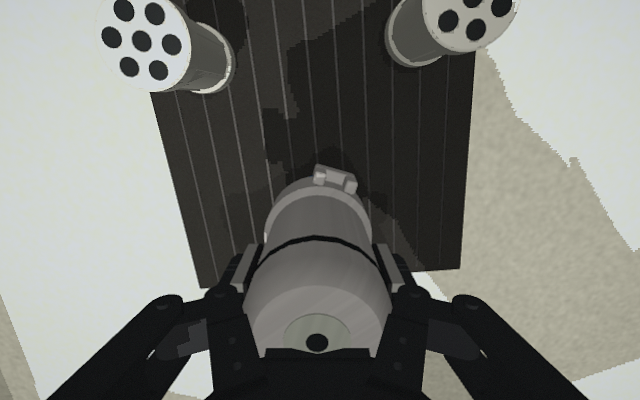

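```bash
python3 - <<'E'
from h import *
m=cams.camera_model("wrist");p=np.array(status.current_tcp_pos());rep('now')
for s in(0,.002,.004,.006):
  for a in(-4,-2,0,2,4,6):
    t=np.radians(a);piv=p+[0,0,.0187]
    f=lambda x,z:piv+[x*np.cos(t)+(z-.0677)*np.sin(t),0,s+(z-.0677)*np.cos(t)-x*np.sin(t)]
    print(s*1e3,a,proj(m,[f(0,.105),f(.029,.082),f(.033,.024)]).round(0)[:,1])
E
```

```text
now 12.66 [0.4839 0.316  0.0978] F [-0.3 -0.1 -2.5] open 0.057
0.0 -4 [340. 239. 181.]
0.0 -2 [338. 237. 183.]
0.0 0 [335. 235. 185.]
0.0 2 [332. 232. 187.]
0.0 4 [329. 230. 189.]
0.0 6 [326. 228. 191.]
2.0 -4 [345. 242. 182.]
2.0 -2 [342. 239. 184.]
2.0 0 [339. 237. 186.]
2.0 2 [336. 235. 188.]
2.0 4 [333. 233. 190.]
2.0 6 [330. 231. 192.]
4.0 -4 [349. 244. 183.]
4.0 -2 [346. 242. 185.]
4.0 0 [344. 239. 187.]
4.0 2 [341. 237. 189.]
4.0 4 [337. 235. 191.]
4.0 6 [334. 233. 193.]
6.0 -4 [354. 246. 184.]
6.0 -2 [351. 244. 186.]
6.0 0 [348. 242. 188.]
6.0 2 [345. 239. 190.]
6.0 4 [342. 237. 192.]
6.0 6 [339. 235. 194.]
```

Upright, pushed up about 3 mm in the grip. I'll lift it clear, check the adapter, and carry the bucket high to the tray.

```bash
python3 - <<'E'
from h import *
arm.servo_line([.484,.316,.150],v=.07);rep('clear')
arm.servo_line([.484,.316,.24],v=.15)
snap("side","sd6.png");snap("scene","sc6.png")
arm.servo_line([.5185,-.38,.24],v=.28);rep('over tray')
arm.servo_line([.5185,-.38,.10],v=.15);arm.wait(.2);rep('low')
snap("wrist","w6.png");snap("side","sd7.png")
a=cv2.imread('pics/sd6.png')[190:340,220:390];b=cv2.imread('pics/sc6.png')[120:270,320:500];c=cv2.imread('pics/sd7.png')[70:170,270:400]
cv2.imwrite('pics/c6.png',np.hstack([cv2.resize(x,(260,260),interpolation=cv2.INTER_CUBIC) for x in(a,b,c)]))
E
```

```text
clear 13.55 [0.4838 0.3159 0.1495] F [-0.7 -0.3 -3.1] open 0.0569
over tray 17.04 [ 0.5186 -0.3794  0.2402] F [ 0.  -0.  -2.7] open 0.0565
low 18.32 [ 0.5187 -0.3802  0.1008] F [ 0.3 -0.2 -2.5] open 0.0565
```

View pics/c6.png

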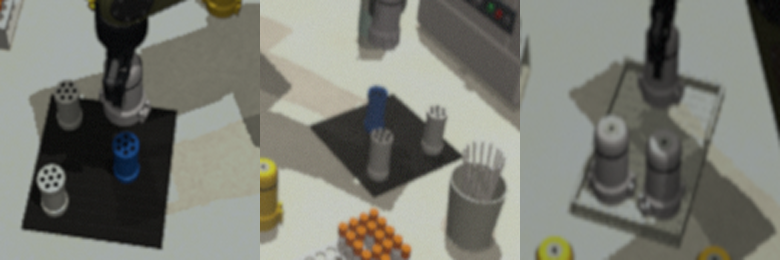

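View pics/w6.png

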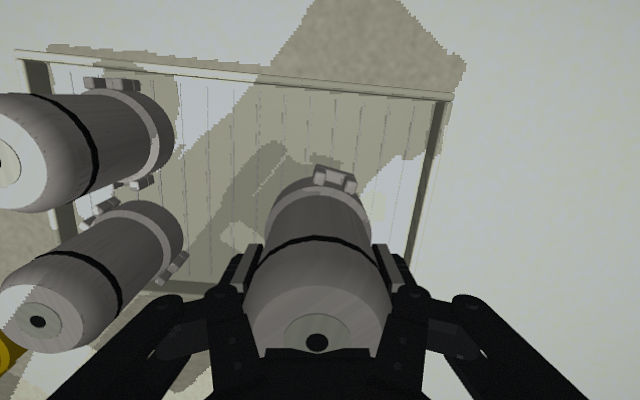

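The blue adapter stands upright on the mat. The bucket is over the tray's free half. I'll check wall clearance from tray corner pixel (452,95) and then lower it.

```bash
python3 - <<'E'
from h import *
m=cams.camera_model("wrist");print(pix2(m,452,95,.026),pix2(m,17,50,.026))
h=arm.servo_line([.5185,-.38,.045],v=.04,max_force=5);rep(('down',h))
snap("wrist","w7.png")
E
```

```text
[ 0.60182778 -0.473792    0.026     ] [ 0.62918613 -0.18281473  0.026     ]
('down', True) 19.53 [ 0.5184 -0.38    0.0512] F [-2.4  2.1  7.2] open 0.056
```

View pics/w7.png

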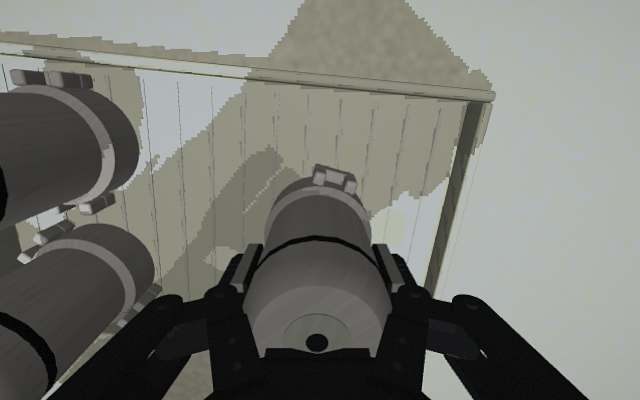

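```bash
python3 - <<'E'
from h import *
arm.set_gripper(.085);rep('open');arm.wait(.2)
arm.servo_line([.5185,-.38,.25],v=.12);rep('up')
snap("wrist","w8.png");snap("side","sd8.png");snap("scene","sc8.png")
E
```

```text
open 19.98 [ 0.5178 -0.3795  0.0499] F [-0.1  0.6 -0.8] open 0.0853
up 22.0 [ 0.5184 -0.3799  0.2493] F [0.6 0.7 0.4] open 0.085
```

View pics/w8.png

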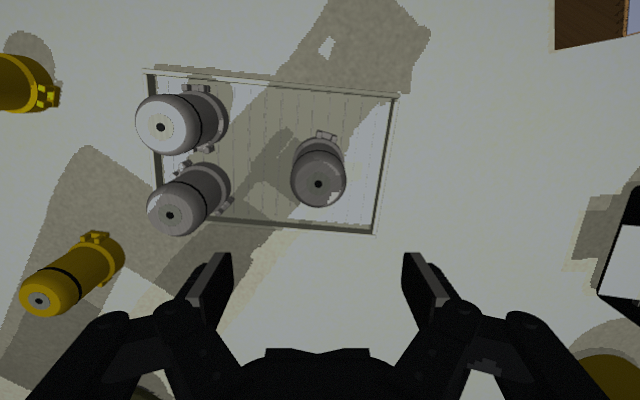

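View pics/sd8.png

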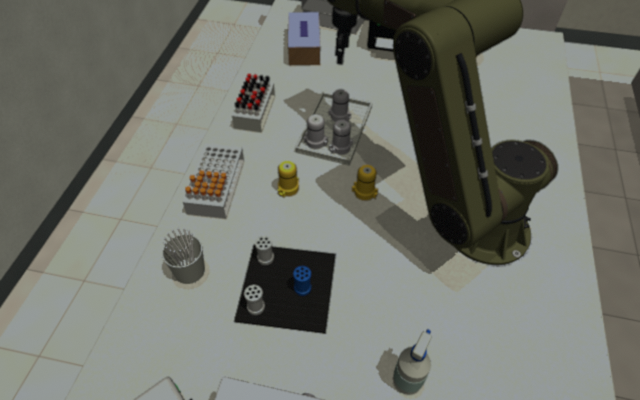

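View pics/sc8.png

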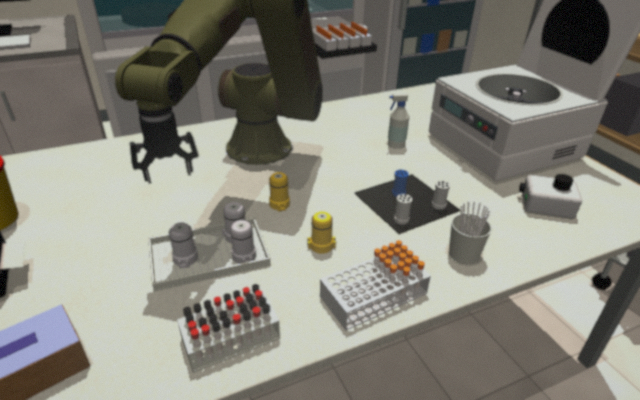

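The bucket stands upright in the tray (wrist view, top mark at (318,184)) and the adapter stands on the mat (side view (302,279)). The others are unmoved and the gripper is clear.

```bash
python3 - <<'E'
from h import *
m=cams.camera_model("wrist");print(pix2(m,318,184,.111))
arm.close_job()
E
```

```text
[ 0.51815737 -0.38081854  0.111     ]
the job is handed in; nothing more can be done
```

The empty bucket now stands mouth down in the drying tray, and the blue adapter stands upright on the mat. I handed the job in at about 22 s, and the interface reports no verdict.

- **Rapping:** I gripped the bucket at 90 N. The adapter dropped out after two raps, at about 0.12 and 0.15 m/s. The bucket was pushed up about 3 mm in the grip and stayed upright.
- **Lift-off:** I lifted it straight up, checking partway that the adapter stayed on the mat, and then carried it high over to the tray.
- **Last checks:**
  - The bucket's top mark was at (0.518, -0.381), within 1 mm of the point I aimed for.
  - The final pictures showed the bucket and adapter upright, and the other buckets and grey adapters where they had been.
  - The gripper was open and clear, with about 1 N of force on the tool.
- **Disagreements:** The tray corners I picked in the side and scene views put the tray's centre about 20 mm apart. I used the tray bucket positions instead, and the wrist view matched them. None of the other checks failed.

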